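# Switch the bench polisher off and park its bar

### The job

The bench polisher has been left switched over to one side. Set its three-position toggle lever to the centre (off) position, straight out from its panel, where it clicks in and stays by itself; only then pick up the round steel bar and lay it down, without dropping it, in the two V-rests of the stand, centred so that it overhangs both rests about equally. Leave the other things on the table where they are.

Things in the scene. Friction and masses are not known exactly. Their poses are not given: they have to be found in the camera images.
- drive: bench polisher, grey, fixed: 180 mm deep (x), 130 mm wide (y), 227 mm high, a white felt wheel (90 mm across) on its left side, reaching 102 mm left of the middle. Origin: centre of its underside on the table; x to its rear, y to its left, z up. A dark switch panel at its front slopes: the panel's normal leans 35 deg from vertical towards the front (-x).
- hood_edge (a point): middle of the lower front edge of the polisher's hood, which overhangs the toggle from behind: 64 mm in front of the polisher's origin, 197 mm above the table. A gripper coming straight down over the lever would hit it: lean the tool back towards the front of the polisher, 30 to 45 deg from vertical, in line with the lever at centre.
- toggle (a joint): angle of the toggle lever, rad: 0 is the centre (off) detent, lever square to the panel; positive leans right (-y of the polisher). Ends at +0.5 and -0.5; it starts at +0.5. A spring snaps it: let go within about 0.2 of centre it goes to centre, further out to that end. About 2.5 N at the ball moves it off an end; the centre holds about 1 N.
- toggle_ball (a point): centre of the black ball (24 mm across) on the toggle lever, 70 mm from the pivot; the shaft is 9 mm thick. At centre it lies 70 mm in front of the polisher's origin and 117 mm above the table.
- toggle_pivot (a point): pivot of the toggle lever, on the panel surface, 30 mm in front of the polisher's origin and 60 mm above the table (fixed). Its axes are those of the polisher. The lever swings sideways, about the line that runs straight up the sloped panel.
- bar_center (a point): centre of the loose round steel bar, 36 mm thick, 160 mm long, 0.25 to 0.5 kg, lying on the table (centre 18 mm up); its x axis runs along the bar. It can roll when pushed.
- cradle: low stand with two V-rests, fixed: plate 110 mm (x) by 140 mm (y), 12 mm thick; origin at the centre of its underside, z up. Two 90 deg V-blocks, 18 mm wide, at y = -50 and +50 mm; the Vs run along y, lowest line 40 mm and upper edges about 67 mm above the table, about 54 mm apart. The 82 mm between the blocks is free for fingers down to the plate.
- cradle_seat (a point): where the centre of the bar comes to lie when the bar is seated in both V-rests: over the middle of the stand, 65 mm above the table; the bar must lie along the stand's y axis. Axes as the stand's.
- sanding_block: bystander: brown sanding block 45 x 75 x 23 mm between polisher and stand; origin at its underside
- tape_roll: bystander: roll of tape 97 mm across, 25 mm high; origin at its underside
- white_bottle: bystander: white bottle 49 mm across, 90 mm high; origin at its underside
- pliers: bystander: pliers 161 mm long, 12 mm high; origin at its underside
There are look-alikes about, which are no part of the job. What is shaped like the cradle but purple is not meant.

How it is judged:
By the outcome, as a careful person would: the job done as asked, in the order asked, and still so for the second after the job is handed in, with the robot touching nothing.
It also fails if it takes over 64 s, if anything falls off the work surface, if the arm or the gripper's body presses on something with over 40 N, if the wrist force passes 120 N, or if a joint passes its speed limit or range.

### The arm

A 7-joint arm with a two-finger parallel gripper is mounted at the origin on a cart in front of the work surface, level with it; the furniture and walls round the work are solid. World frame = base frame: x ahead of the robot, y to its left, z up, the work surface at z = 0. Lengths are in m, angles in rad, forces in N, time in s.
With the tool pointing down it reaches from about 0.425 to 0.925 m from the base axis. Payload 6.8 kg.
Tool frame: the origin (TCP) lies on the front face of the gripper's body, between the roots of the fingers; the fingertips stand 73 mm ahead of it and the grasp point (between the pads) lies 54 mm ahead of it (env.nose_length is the distance from the TCP to the fingertips, in m); z points along the fingers, y is the line along which they close (so a half turn about z gives the same grasp; the last joint's range is limited). The gripper opens to 85 mm and grips with 20 to 120 N. Pads are 22 mm wide; open, the fingers measure 114 mm over their backs; the gripper's body (76 mm by 85 mm) begins 54 mm behind the grasp point. The pads swing forward as they close: fully open they stand 13 mm farther back than shut.
Start: joints at [1.124, 0.477, 0.022, 1.555, -0.011, 1.109, -0.083], TCP at [0.224, -0.637, 0.304] pointing down, gripper open.
Joint ranges: [-2.96, 2.96], [-0.34, 2.1], [-1.41, 1.46], [0.24, 2.44], [-1.37, 4.51], [0.17, 1.92], [-2.96, 2.96]. Speed limits (rad/s): [2.39, 2.39, 3.14, 3.14, 3.14, 3.14, 3.14].

### API

Orientations are given as a unit quaternion [w, x, y, z].
In Python, from cell import env, kin, camera, calibration, job gives the robot as it stands. The module is installed in compiled form; this text tells all that it offers. Calls block until the motion is done:
- env.reach(position, orientation): joint-space move of the TCP to a pose.
- env.movel(position, velocity=0.15, rot=None, stop_force=None): straight line of the TCP; rot=None keeps the orientation; velocity is the mean speed in m/s. With stop_force (N) it stops when the force on the tool has changed by that much, and returns True; else False.
- env.goto_joints(angles): joint-space move.
- env.grip(opening, f_grip=None): finger opening in m; f_grip is the grip in N (None keeps the last); returns when the fingers have stopped.
- env.dwell(seconds).
- kin.inverse_kinematics(position, orientation): joint angles nearest the present ones, or None.
- env.get_state(): the state.
- camera(name): name is "scene" or "top" or "wrist"; returns (picture, depth): 480x640x3 uint8, blue, green, red; 480x640 float32, m along the optical axis (not along the pixel's ray), 0 where there is no reading.
- calibration(name): a dict with "fx", "fy", "cx", "cy" (pixels), "rvec" (rotation vector, rad) and "tvec" (3), from world to camera coordinates, as OpenCV has them. Camera axes: x right, y down, z forward; pixel columns grow to the right and rows downward; lengths in m; the calibration is good to about 2 mm. A picture is of the moment at which its call begins: read the wrist's pose just before it. calibration takes no time and is no camera call; for the wrist camera it gives the pose at the moment of the call.
A pose or a line that the arm cannot do raises env.PlanningError and nothing moves.
- job.job_done(): hands the job in; it is judged then, once.
The state is a dict: "time": time; "qpos": joint angles; "joint_velocities": joint speeds; "joint_torque": joint torques, N m; "tcp_pos": TCP position; "orientation": TCP orientation; "force": force on the tool from outside, world axes, zero at the start; "torque": the same for the moment, N m; "opening": finger opening in m; "gripper_force": force on a finger pad.
Only numpy, scipy, OpenCV 4.12 (cv2) and the standard library are available. Lean on these libraries where they do the work, as an engineer would, in place of code of your own. Each camera call takes 0.05 s, during which the arm holds its last target. There are 200 camera calls.

## Working session

There is one attempt and no reset: what is moved stays moved. The work goes in short steps, each a Python script; the robot and the scene stay as the last script left them, time stands still between calls to the robot, and variables do not carry over. Pictures are saved under pics/ and viewed, at most 10 in all, crops included, and the job is handed in when it is done.

```bash
mkdir -p pics; cat > h.py <<'E'
import numpy as np, cv2
from cell import env, kin, camera, calibration, job
from scipy.spatial.transform import Rotation as R
def cal(n):
    c=calibration(n); return c, cv2.Rodrigues(np.array(c["rvec"],float))[0], np.array(c["tvec"],float).ravel()
def cloud(n,d,c=None):
    k,Rm,t=c or cal(n); v,u=np.mgrid[0:480,0:640]
    p=np.stack([(u-k["cx"])*d/k["fx"],(v-k["cy"])*d/k["fy"],d],-1)
    P=(p-t)@Rm; P[d<=0]=np.nan; return P
def px(n,p,c=None):
    k,Rm,t=c or cal(n); q=Rm@np.array(p)+t; return k["fx"]*q[0]/q[2]+k["cx"],k["fy"]*q[1]/q[2]+k["cy"]
def quat(M):
    q=R.from_matrix(M).as_quat(); return [q[3],q[0],q[1],q[2]]
E
python3 - <<'E'
from h import *
for n in("scene","top"):
    c=cal(n);im,d=camera(n);cv2.imwrite(f"pics/{n}0.png",im);np.save(f"{n}0.npy",cloud(n,d,c)); print(n,-c[1].T@c[2])
print(env.get_state()["time"])
E
```

```text
scene [0.21593406 0.71600479 1.06027054]
top [0.49817753 0.03556181 1.19066276]
0.1
```

View pics/top0.png

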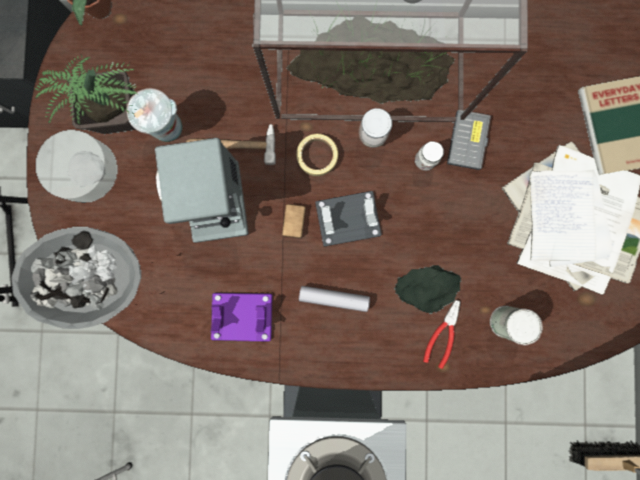

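View pics/scene0.png

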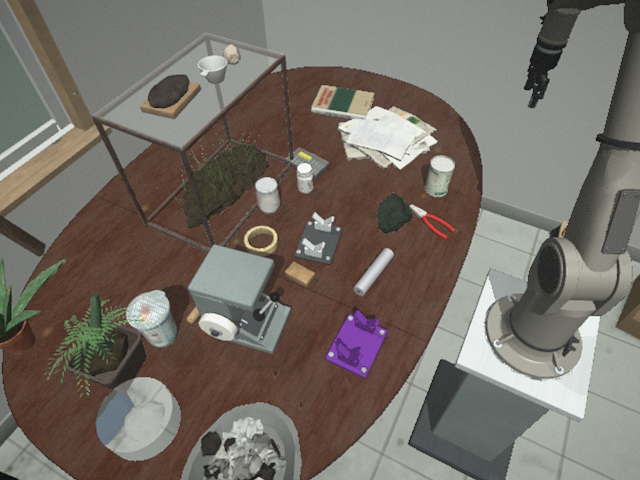

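Candidates in the top view:
- **Bar:** the steel bar at (334,298). The hammer handle at (225,145) isn't it.
- **Stand:** the grey one at (349,218). The purple one at (242,317) is a look-alike.
- **Toggle:** polisher at (200,185), with its lever near (225,222).

Next I'll take a close crop and rough fits.

```bash
python3 - <<'E'
from h import *
im=cv2.imread("pics/top0.png");P=np.load("top0.npy")
a=cv2.resize(im[130:320,140:400],None,fx=3,fy=3,interpolation=cv2.INTER_CUBIC);cv2.imwrite("pics/crop1.png",a)
def rect(u0,u1,v0,v1,z0,z1):
    Q=P[v0:v1,u0:u1].reshape(-1,3);Q=Q[(Q[:,2]>z0)&(Q[:,2]<z1)]
    r=cv2.minAreaRect(Q[:,:2].astype(np.float32)); print(len(Q),r,cv2.boxPoints(r).round(3).tolist(),np.median(Q[:,2])); return Q
print("hood");rect(140,260,130,250,.21,.24)
print("pol all low");rect(180,260,205,250,.015,.12)
print("cradle plate");rect(308,390,185,250,.006,.02)
print("cradle blocks");rect(308,390,185,250,.03,.08)
print("bar");rect(290,380,280,320,.02,.05)
print("block");rect(275,315,195,245,.015,.04)
for v in range(212,234,3): print(v,[tuple(P[v,u].round(3)) for u in range(216,240,4)])
E
```

```text
hood
5179 ((0.6724466681480408, 0.3034227192401886), (0.15467052161693573, 0.1307087242603302), 9.58120059967041) [[0.5849999785423279, 0.35499998927116394], [0.6069999933242798, 0.22599999606609344], [0.7599999904632568, 0.25200000405311584], [0.7379999756813049, 0.38100001215934753]] 0.22684268058155369
pol all low
1298 ((0.6056110858917236, 0.29263484477996826), (0.07017289102077484, 0.130887970328331), 9.699380874633789) [[0.5600000023841858, 0.35100001096725464], [0.5820000171661377, 0.22200000286102295], [0.6510000228881836, 0.23399999737739563], [0.6290000081062317, 0.3630000054836273]] 0.03464810879899755
cradle plate
2220 ((0.6344138979911804, -0.005189485847949982), (0.14397886395454407, 0.17107945680618286), 1.451259970664978) [[0.5600000023841858, 0.07800000160932541], [0.5649999976158142, -0.09300000220537186], [0.7089999914169312, -0.08900000154972076], [0.7039999961853027, 0.0820000022649765]] 0.011607815849406428
cradle blocks
464 ((0.6270632147789001, -0.014103695750236511), (0.06397684663534164, 0.11841849982738495), 12.101032257080078) [[0.5830000042915344, 0.03700
[... 2948 characters left out ...]
oat64(0.59), np.float64(0.294), np.float64(0.029)), (np.float64(0.59), np.float64(0.285), np.float64(0.03)), (np.float64(0.59), np.float64(0.275), np.float64(0.03)), (np.float64(0.591), np.float64(0.267), np.float64(0.026)), (np.float64(0.59), np.float64(0.256), np.float64(0.031)), (np.float64(0.591), np.float64(0.248), np.float64(0.027))]
233 [(np.float64(0.583), np.float64(0.295), np.float64(0.025)), (np.float64(0.583), np.float64(0.285), np.float64(0.029)), (np.float64(0.583), np.float64(0.276), np.float64(0.025)), (np.float64(0.583), np.float64(0.266), np.float64(0.027)), (np.float64(0.584), np.float64(0.257), np.float64(0.027)), (np.float64(0.584), np.float64(0.247), np.float64(0.028))]
```

View pics/crop1.png

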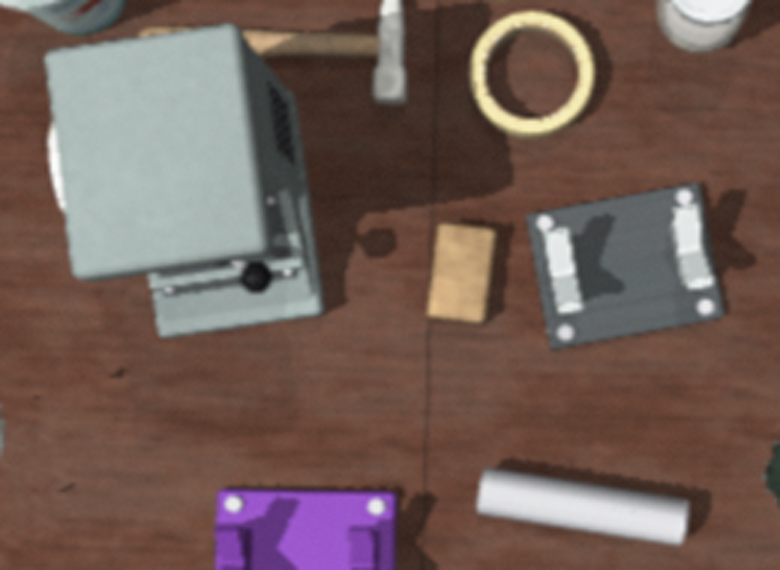

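The ball is observed at about (0.601, 0.257, 0.110), which matches the polisher fit: origin (0.660, 0.3013), yaw 9.6°, lever at +0.5. Next I'll refine the stand and check IK for the key poses.

```bash
cat >> h.py <<'E'
yaw=np.radians(9.6); O=np.array([.6598,.3013,0]); RP=R.from_euler('z',yaw).as_matrix()
def lever(a,L=.07):  # ball position, world
    n=np.array([-np.sin(np.radians(35)),0,np.cos(np.radians(35))])
    return O+RP@(np.array([-.03,0,.06])+L*(np.cos(a)*n+np.sin(a)*np.array([0,-1,0])))
def frame(z,y): 
    y=np.array(y,float); z=np.array(z,float); return quat(np.stack([np.cross(y,z),y,z],1))
ln=np.radians(42); ZT=RP@np.array([np.sin(ln),0,-np.cos(ln)]); YP=RP@np.array([0,1.,0])
def down(ang,s=1): return frame([0,0,-1],[s*np.cos(ang),s*np.sin(ang),0])
E
python3 - <<'E'
from h import *
im=cv2.imread("pics/top0.png");P=np.load("top0.npy")
hsv=cv2.cvtColor(im,cv2.COLOR_BGR2HSV)
m=np.zeros((480,640),bool);m[186:250,312:386]=1
Q=P; m&=(Q[...,2]>.007)&(Q[...,2]<.02)&(im[...,0].astype(int)>=im[...,2]-3)
m=cv2.morphologyEx(m.astype(np.uint8),cv2.MORPH_OPEN,np.ones((3,3)))>0
q=P[m];r=cv2.minAreaRect(q[:,:2].astype(np.float32));print("plate",len(q),r)
for s in(1,-1):
    for off in(.15,0):
        print(s,off,kin.inverse_kinematics(lever(.5)-(.055+off)*ZT,frame(ZT,s*YP)),kin.inverse_kinematics(lever(0)-(.055+off)*ZT,frame(ZT,s*YP)))
for s in(1,-1):
    for z in(.25,.077): print("bar",s,z,kin.inverse_kinematics([.437,.0156,z],down(np.radians(-7.5),s)))
    for z in(.25,.123): print("seat",s,z,kin.inverse_kinematics([.627,-.014,z],down(np.radians(11),s)))
E
```

```text
plate 2018 ((0.6264338493347168, -0.014890827238559723), (0.10799173265695572, 0.1379471719264984), 11.81724739074707)
1 0.15 [-0.22438969  0.16777762 -0.58820021  2.32495641  1.52513326  0.485262
 -0.39106762] [-0.30860132  0.17248846 -0.58847626  2.29615016  1.44078971  0.54180476
 -0.36655407]
1 0 [ 0.14321856  0.70389951 -0.98671214  2.17336961  1.94430228  0.84038069
 -0.48025528] [-0.5384181   0.48050704 -0.21445302  2.1914961   1.9649045   0.48166836
 -0.81015816]
-1 0.15 [-1.53465612  0.14684844  0.84105344  2.39685642  1.54430574  0.2589997
  2.68789726] [-0.68907112  0.13612334 -0.18144092  2.31842635  1.41374058  0.47283639
  2.77268747]
-1 0 [-0.66163484  0.47945146  0.01707527  2.22408124  2.20276482  0.38428907
  2.09970821] [-0.89377234  0.48294402  0.21459102  2.21537702  2.16313917  0.32676917
  2.04564076]
bar 1 0.25 [ 0.46000763  0.22149569 -0.70781627  2.11667232  0.18889948  0.86433993
 -0.48998573]
bar 1 0.077 [ 0.18742904  0.51464722 -0.43465987  2.24074674  0.47295011  0.47241896
 -0.7550687 ]
seat 1 0.25 [ 0.37070302  0.52470738 -0.61491512  1.69492784  0.34343447  1.03188359
 -0.16746408]
seat 1 0.123 [ 0.34291005  0.68474107 -0.58252652  1.77436024  0.49032813  0.83139288
 -0.28224005]
bar -1 0.25 [ 0.82848329  0.36065284 -1.16848071  2.09955197  0.4144025   0.93811583
  2.44074072]
bar -1 0.077 [ 0.75591871  0.85267477 -1.19471614  2.20887489  1.09178113  0.90957677
  1.86756439]
seat -1 0.25 [-0.85275587  0.83869469  1.26935042  1.77814363 -0.86226347  1.20926858
 -2.27551173]
seat -1 0.123 [-0.15459899  0.61301742  0.10546651  1.81157101 -0.09180268  0.72171602
 -2.94883849]
```

```bash
python3 - <<'E'
from h import *
env.reach(lever(.5)-.205*ZT,frame(ZT,YP))
s=env.get_state();print(s["time"],s["tcp_pos"],s["force"],s["opening"],s["qpos"])
c=cal("wrist");im,d=camera("wrist");P=cloud("wrist",d,c)
print("pred ball px",px("wrist",lever(.5),c),"pivot",px("wrist",lever(0,0),c))
cv2.imwrite("pics/w1.png",im);np.save("w1.npy",P)
E
```

```text
3.3167 [0.46629307 0.23387276 0.26266966] [0.22481136 0.42794687 0.2946868 ] 0.08558750267717237 [-0.22365939  0.16799631 -0.58755298  2.32466029  1.52500017  0.48547048
 -0.39102812]
pred ball px (np.float64(324.9210266186158), np.float64(227.30967387246477)) pivot (np.float64(364.3231620088475), np.float64(201.88380547874146))
```

View pics/w1.png

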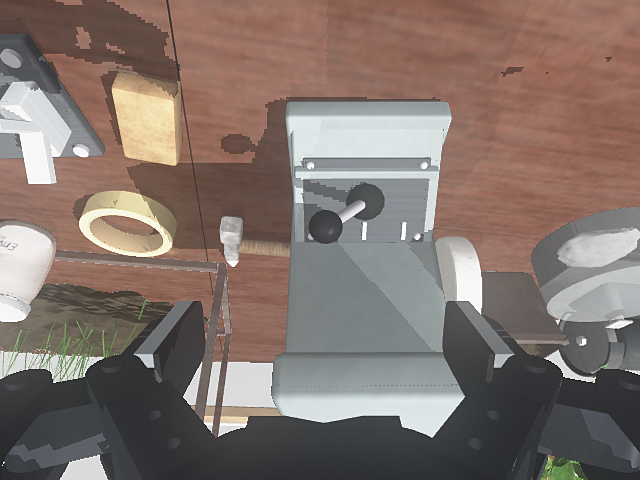

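The wrist view shows the black ball at (325,227), exactly where predicted, leaning to the polisher's right (image left). Moving in.

```bash
python3 - <<'E'
from h import *
def st(l): s=env.get_state();print(l,round(s["time"],2),np.round(s["tcp_pos"],3),np.round(s["force"],1),round(s["opening"],4),s["gripper_force"])
q=frame(ZT,YP)
print(env.movel(lever(.5)-.057*ZT,.1,stop_force=8)); st("in")
env.grip(.030,20); st("closed")
for a in(.25,0): env.movel(lever(a)-.057*ZT,.05,rot=q); st(a)
c=cal("wrist");im,d=camera("wrist");print(px("wrist",lever(0),c))
cv2.imwrite("pics/w2.png",im)
E
```

```text
False
in 5.0 [0.563 0.251 0.153] [-0.4 -0.2  0.4] 0.0854 0.0
closed 5.58 [0.563 0.251 0.153] [-0.1  0.7 -0.6] 0.03 0.0
0.25 6.08 [0.557 0.266 0.158] [-1.7 -4.2  2.1] 0.0301 1.7587463557720184
0 6.58 [0.553 0.284 0.16 ] [-0.1  0.4 -0. ] 0.0297 0.0
(np.float64(320.3624156670679), np.float64(326.88058613004864))
```

View pics/w2.png

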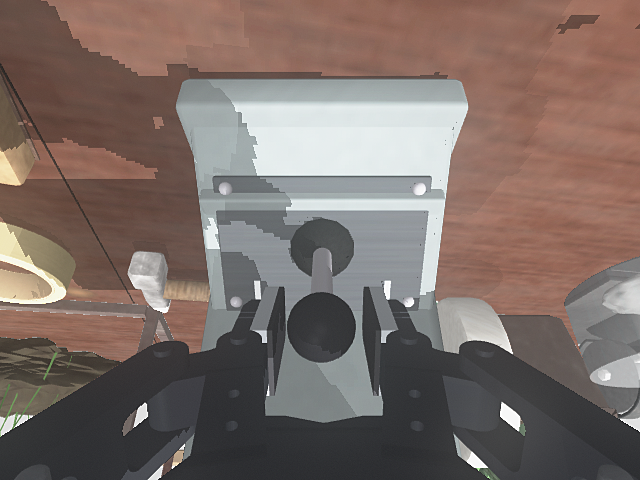

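The lever is straight at centre, ball at (321,327), with clearance to both pads and no force. I'll open, retract, check it from standoff, then go over the bar.

```bash
python3 - <<'E'
from h import *
env.grip(.07); env.movel(lever(0)-.2*ZT,.12)
c=cal("wrist");im,d=camera("wrist");P=cloud("wrist",d,c);u,v=px("wrist",lever(0),c);print(u,v)
m=(np.linalg.norm(P-lever(0),axis=-1)<.05)&(im.max(-1)<70)
print("ball px centroid",np.argwhere(m).mean(0)[::-1], np.nanmedian(P[m],0),lever(0))
a=im[int(v)-75:int(v)+75,int(u)-100:int(u)+100]
env.reach([.437,.0156,.25],down(np.radians(-7.5)));env.grip(.085)
s=env.get_state();print(s["time"],s["tcp_pos"],s["qpos"],s["force"])
c=cal("wrist");im,d=camera("wrist");P=cloud("wrist",d,c)
Q=P.reshape(-1,3);Q=Q[(Q[:,2]>.02)&(Q[:,2]<.045)&(abs(Q[:,0]-.437)<.06)&(abs(Q[:,1]-.0156)<.11)]
print("bar",len(Q),cv2.minAreaRect(Q[:,:2].astype(np.float32)),Q.min(0),Q.max(0))
cv2.imwrite("pics/w3.png",np.hstack([cv2.resize(a,(400,300)),cv2.resize(im,(400,300))]))
E
```

```text
323.9682965651385 229.76790648081254
ball px centroid [319.37460317 223.8       ] [0.58135726 0.28298126 0.11777285] [0.59063203 0.28960111 0.11734064]
10.0333 [0.43689795 0.01605155 0.24992555] [ 0.1494875   0.17645124 -0.36127234  2.13456893  0.08330627  0.84364241
 -0.39165734] [-0.07314523  0.4987936   0.91689989]
bar 9809 ((0.4346419870853424, 0.01518809050321579), (0.16006042063236237, 0.035788219422101974), 82.38616943359375) [ 0.40694698 -0.06571587  0.02000195] [0.46252518 0.09662286 0.03842618]
```

View pics/w3.png

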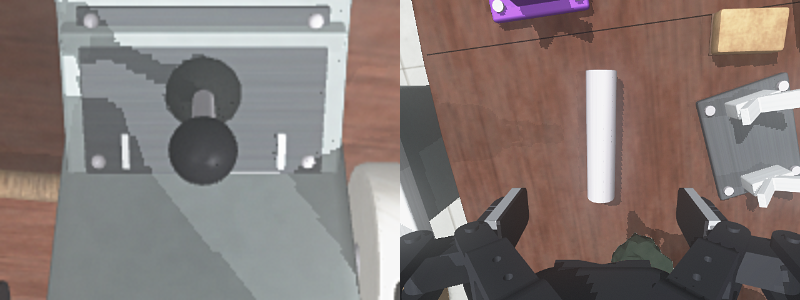

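The left half shows the lever upright at centre after release. The right half shows the bar centred between the fingers. Grasping now.

```bash
python3 - <<'E'
from h import *
def st(l): s=env.get_state();print(l,round(s["time"],2),np.round(s["tcp_pos"],3),np.round(s["force"],1),np.round(s["torque"],2),round(s["opening"],4),s["gripper_force"])
print(env.movel([.4358,.0154,.077],.12,stop_force=8)); st("down")
env.grip(.0,60); st("grip")
env.movel([.4358,.0154,.2],.1); st("up")
env.reach([.6266,-.0146,.22],down(np.radians(11.9))); st("over")
c=cal("wrist");im,d=camera("wrist");P=cloud("wrist",d,c)
cv2.imwrite("pics/w4.png",im)
c=cal("top");im,d=camera("top");P=cloud("top",d,c);np.save("top1.npy",P);cv2.imwrite("pics/top1.png",im)
E
```

```text
False
down 11.68 [0.436 0.015 0.077] [-0.6 -0.4  0.4] [ 0.02 -0.05  0.01] 0.0852 0.0
grip 12.19 [0.436 0.015 0.077] [-1.8 -0.1  5.8] [-0.06  0.31 -0.  ] 0.0343 58.97635102272034
up 13.57 [0.435 0.015 0.199] [-0.2 -0.1 -3.4] [-0.01 -0.01 -0.04] 0.034 59.93539273738861
over 14.38 [ 0.626 -0.014  0.219] [ 0.1 -0.2 -2.7] [0.04 0.05 0.01] 0.0343 60.00183284282684
```

View pics/w4.png

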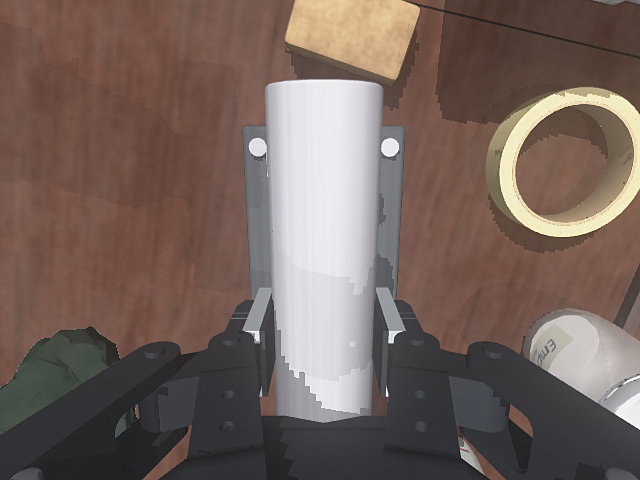

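The bar is held, and it is symmetric and parallel over the stand: plate screws at (257,147) and (390,147), bar from 266 to 383. Lowering.

```bash
python3 - <<'E'
from h import *
def st(l): s=env.get_state();print(l,round(s["time"],2),np.round(s["tcp_pos"],4),np.round(s["force"],1),np.round(s["torque"],2),round(s["opening"],4),s["gripper_force"])
print(env.movel([.6266,-.0146,.137],.08,stop_force=12)); st("near")
print(env.movel([.6266,-.0146,.117],.015,stop_force=4)); st("touch")
c=cal("wrist");im,d=camera("wrist")
ct=cal("top");it,dt=camera("top");P=cloud("top",dt,ct);Q=P.reshape(-1,3)
Q=Q[(Q[:,2]>.072)&(Q[:,2]<.09)&(abs(Q[:,0]-.627)<.06)&(abs(Q[:,1]+.0146)<.11)];print(len(Q),np.median(Q,0),Q[:,2].max(),Q.min(0),Q.max(0))
cv2.imwrite("pics/w5.png",np.hstack([cv2.resize(im,(400,300)),cv2.resize(it[150:300,250:450],(400,300))]))
E
```

```text
False
near 15.67 [ 0.627  -0.0146  0.1376] [ 0.3  1.2 -3.1] [-0.02 -0.05  0.03] 0.0345 60.00253915786743
True
touch 16.45 [ 0.6263 -0.0146  0.1261] [-0.1  0.1  1.8] [-0.05  0.12 -0.03] 0.0341 60.194395780563354
293 [0.613532   0.04148853 0.08103187] 0.08811501385409719 [0.59592329 0.00988011 0.0721471 ] [0.63489653 0.06648408 0.08811501]
```

View pics/w5.png

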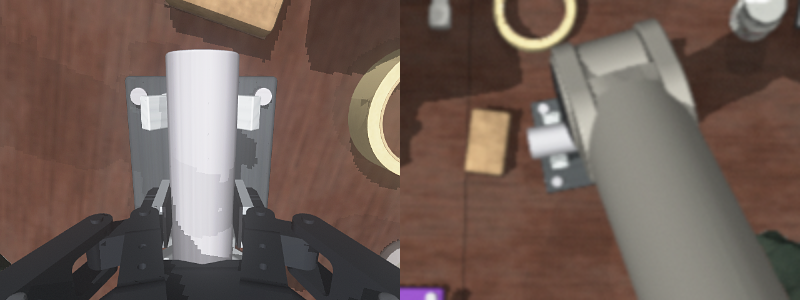

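Contact came 2 mm before the nominal height, with the bar between the V flanks. I'll settle gently, release and retreat.

```bash
python3 - <<'E'
from h import *
def st(l): s=env.get_state();print(l,round(s["time"],2),np.round(s["tcp_pos"],4),np.round(s["force"],1),np.round(s["torque"],2),round(s["opening"],4),s["gripper_force"])
print(env.movel([.6266,-.0146,.1225],.01,stop_force=6)); st("settle")
env.grip(.045,20); st("rel"); env.dwell(.3)
env.grip(.075); p=env.get_state()["tcp_pos"]
env.movel([p[0],p[1],.25],.1); st("up")
env.reach([.45,-.25,.3],down(0)); env.dwell(.3); st("away")
ct=cal("top");it,dt=camera("top");P=cloud("top",dt,ct);Q=P.reshape(-1,3)
Q=Q[(Q[:,2]>.068)&(Q[:,2]<.09)&(abs(Q[:,0]-.627)<.06)&(abs(Q[:,1]+.0146)<.11)];print(len(Q),cv2.minAreaRect(Q[:,:2].astype(np.float32)),np.percentile(Q[:,2],98))
P2=P[212:234,205:245].reshape(-1,3);m=(P2[:,2]>.105)&(P2[:,2]<.16);print("ball",np.median(P2[m],0),lever(0))
cv2.imwrite("pics/end.png",cv2.resize(it[130:330,140:400],(780,600)))
E
```

```text
True
settle 16.76 [ 0.6255 -0.0148  0.1251] [-1.2 -0.4  3.1] [-0.03  0.19 -0.06] 0.0343 60.43772041797638
rel 17.02 [ 0.6249 -0.0149  0.1243] [-0.7 -1.2  0.7] [-0.01  0.03 -0.02] 0.0447 0.0
up 19.13 [ 0.6246 -0.015   0.2492] [0.3 0.4 0.1] [-0.   -0.04 -0.01] 0.0749 0.0
away 20.57 [ 0.4506 -0.2493  0.2998] [-0.2 -0.1 -0.1] [-0.   -0.04 -0.05] 0.0747 0.0
1091 ((0.6270641684532166, -0.014425262808799744), (0.05578143894672394, 0.15981000661849976), 11.699972152709961) 0.08597816803716164
ball [0.5902645  0.28748225 0.12546233] [0.59063203 0.28960111 0.11734064]
```

View pics/end.png

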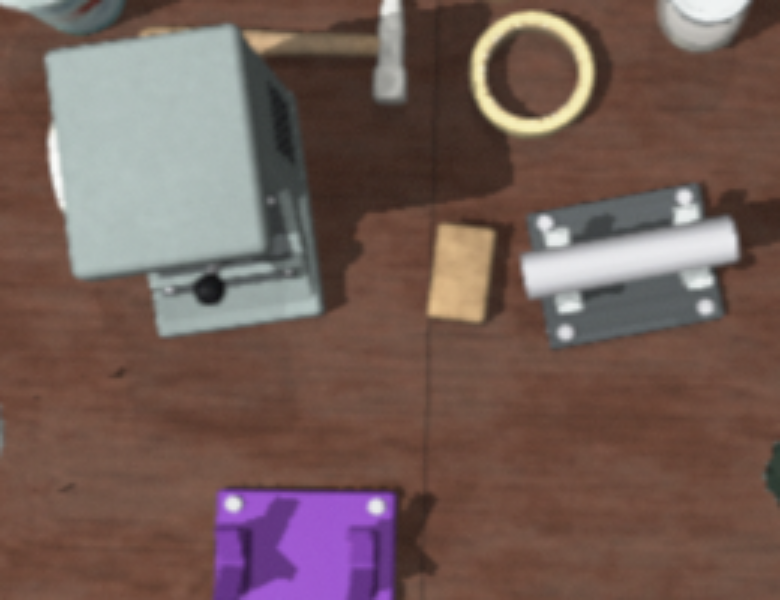

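The end view shows the bar lying in both V-rests from (522,272) to (738,240), centred and aligned. The toggle ball is at centre at (209,289), and the bystanders haven't moved.

```bash
python3 -c "
from h import *
print(job.job_done())"
```

```text
the job is handed in; nothing more can be done
None
```

I set the toggle to its centre (off) position first, then laid the steel bar in the grey stand's two V-rests, centred to about 1 mm, and handed the job in at about 21 s; no verdict came back.

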